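# Bring the hanging inspection camera over the board and still it

## Robot

A 6-joint arm with a two-finger parallel gripper is mounted at the origin on the work surface. World frame = base frame: x ahead of the robot, y to its left, z up, the work surface at z = 0. Lengths are in m, angles in rad, forces in N, time in s.
With the tool pointing down it reaches from about 0.3 to 0.875 m from the base axis. Payload 4.2 kg.
Tool frame: the origin (TCP) lies at the very end of the fingers, on their centre line; the grasp point (between the pads) lies 19 mm behind it (ctrl.hold_point_z is the distance from the TCP to the grasp point, in m); z points along the fingers, y is the line along which they close (so a half turn about z gives the same grasp; the last joint's range is limited). The gripper opens to 85 mm and grips with 20 to 120 N. Pads are 22 mm wide; open, the fingers measure 114 mm over their backs; the gripper's body (76 mm by 85 mm) begins 54 mm behind the grasp point. The pads swing forward as they close: fully open they stand 13 mm farther back than shut.
Start: joints at [1.301, 0.32, 1.565, -0, 1.257, -0.02], TCP at [0.142, 0.557, 0.231] pointing down, gripper open.
Joint ranges: [-3.11, 3.11], [-0.84, 2.01], [0.21, 2.61], [-1.34, 4.49], [0.05, 2.63], [-2.56, 2.56]. Speed limits (rad/s): [2.57, 2.57, 3.14, 3.14, 3.14, 3.14].

## Interface

Orientations are given as a rotation vector (axis times angle).
In Python, from rig import ctrl, capture gives the robot as it stands. Calls block until the motion is done:
- ctrl.move_ptp(position, orientation): joint-space move of the TCP to a pose.
- ctrl.move_l(position, ori=None, velocity=0.15, guard=None): straight line of the TCP; ori=None keeps the orientation; velocity is the mean speed in m/s. With guard (N) it stops when the force on the tool has changed by that much, and returns True; else False.
- ctrl.set_joints(angles): joint-space move.
- ctrl.gripper_to(opening, force=None): finger opening in m; force is the grip in N (None keeps the last); returns when the fingers have stopped.
- ctrl.dwell(seconds).
- ctrl.inverse_kinematics(position, orientation): joint angles nearest the present ones, or None.
- capture(name): name is "scene" or "top" or "wrist"; returns a dict with "pixels" (400x640x3 uint8, red, green, blue), "z_map" (400x640 float32, m along the optical axis (not along the pixel's ray), 0 where there is no reading), "mtx" (3x3 intrinsics, pixels), "pose" (4x4, takes a point from camera to world coordinates). Camera axes: x right, y down, z forward; pixel columns grow to the right and rows downward; lengths in m; the calibration is good to about 2 mm. The wrist camera is an equidistant fisheye: a pixel r from the principal point sees the ray r / f radians off the axis. A picture is of the moment at which its call begins.
A pose or a line that the arm cannot do raises ctrl.Unreachable and nothing moves.
- ctrl.job_done(): hands the job in; it is judged then, once.
Readings, each from a call of its own:
- ctrl.current_time_s(): time.
- ctrl.current_q(): joint angles.
- ctrl.current_joint_velocities(): joint speeds.
- ctrl.current_joint_efforts(): joint torques, N m.
- ctrl.current_position(): TCP position.
- ctrl.current_eef_rot(): TCP orientation.
- ctrl.current_contact_force(): force on the tool from outside, world axes, zero at the start.
- ctrl.current_moment(): the same for the moment, N m.
- ctrl.current_gripper_width(): finger opening in m.
- ctrl.current_gripper_force(): force on a finger pad.
Only numpy, scipy, OpenCV 4.12 (cv2) and the standard library are available. Lean on these libraries where they do the work, as an engineer would, in place of code of your own. Each camera call takes 0.05 s, during which the arm holds its last target. There are 200 camera calls.

## Task

Take the carriage of the hanging inspection camera by its red handle and draw the camera out of its parking block to the green board in the blue-jawed holder. Steady the camera's swing with the carriage and bring it to hang still with its nose right over the silver chip in the middle of that board, hold it there for several seconds, then let go of the handle and leave it there. Never touch the camera or its counterweight, do not let it swing wildly, and leave the parking block, the cup and the blue bottle where they are.

Things in the scene. Friction and masses are not known exactly. Their poses are not given: they have to be found in the camera images.
- rail: Low overhead rail: an aluminium beam 30 mm square, 860 mm long, on two grey posts at its ends, beam top 272 mm above the bench. Origin on the bench under the middle of the beam; y along the beam (roughly the robot's left), x across it, away from the robot, z up.
- carriage (a joint): Position (m) of the yellow carriage along the rail's +y, 0 in mid-rail where it starts, stops at -0.34 and +0.34. Carriage 0.5 kg, sliding friction about 2 N and 2 N s/m of damping, so it stays where it is left.
- grip (a point): Grip point in the carriage's red handle, 316 mm above the bench, 75 mm on the robot's side of the beam's centre line. Upright block, 32 mm across the rail (x), 16 mm along it (y), 52 mm tall: top 20 mm above this point, yellow plate 32 mm below. Grasp from above, fingers closing along the rail.
- scope (a joint): Swing angle (rad) of the hanging camera about its pivot, 0 plumb, positive when the nose is swung to the rail's +y. Almost frictionless (a free swing takes a minute to die to a third). Nominal period 1.36 s, give or take 15 percent with the unknown counterweight. Accelerating the carriage by a gives angular acceleration -(w^2/9.81) a, w = 2 pi / period. Only the parking block can obstruct it.
- nose (a point): Centre of the camera's round black rubber nose, radius 15 mm, 185 mm below the pivot (65 mm above the bench when plumb). At the start it hangs between the two bars of the parking block.
- cradle: Parking block, loose, dark steel, 90 x 130 x 26 mm, 3 kg, on the bench under mid-rail; origin under its centre. Two orange bars across the rail, 16 mm thick, axes 53 mm above the bench and 30 mm either side of the centre. When the carriage is drawn away a bar holds the nose back until it rides over at about 0.35 rad and springs free, leaving the camera swinging.
- board: The goal: fixed board holder, 150 x 100 mm base, blue jaws at both ends (34 mm high), a bright green circuit board 118 x 80 mm in it; stands under the camera's path, either side of the parking block. Origin under its centre, x and y like the rail.
- board_chip (a point): Top of the silver square chip (26 mm) in the middle of the green board, 33 mm above the bench, right under the line the nose travels.
- spare: A similar fixed holder with grey jaws and a dark red board with a black chip, on the other side of the parking block: not the goal.
- cup: Brown paper-coloured cup, 76 mm across, 100 mm tall, on the robot's side of the rail; origin under its centre. Leave alone.
- cleaner: Blue bottle, 56 mm across, 150 mm tall, on the robot's side of the rail; origin under its centre. Leave alone.
- pivot (a point): The camera's pivot on the carriage: 45 mm beyond the beam's centre line (rail +x), 250 mm above the bench. On one stiff bar: below it the white camera head with black lens, 0.5 kg, above it a steel counterweight disc, 44 mm across, 0.28 kg, its centre 115 mm above the pivot. The disc is 120 mm away from the red handle across the rail.
Things that resemble listed ones, but are neither listed nor needed, are in the scene too. Leave any orange or purple look-alike of the board alone.

How it is judged:
On the way, in this order (a step that is already met when the one before it is completed fails the run):
1. the camera is drawn out of its parking block (horizontal distance between nose and cradle above 0.07 m), for 0.1 s.
2. the nose stays within 15 mm of the silver chip's middle, seen from above, for 3 s (horizontal distance between nose and board_chip below 0.015 m), for 3 s.
At the end, for the whole second after the job is handed in: The handle is released and the camera hangs still: nose within 15 mm of the chip's middle seen from above, swing within 0.1 rad and 0.3 rad/s (horizontal distance between nose and board_chip below 0.015 m and value of joint scope between -0.1 and 0.1 rad and velocity of joint scope between -0.3 and 0.3 rad/s); the robot touches nothing.
It fails at once if the robot touches the camera or its counterweight (contact force between any of the arm, the fingers and scope above 1 N).
It fails at once if the camera swings beyond 0.8 rad (value of joint scope above 0.8 rad or value of joint scope below -0.8 rad).
It fails at once if the parking block is shifted more than 20 mm (distance of cradle from where it was at the start of the episode above 0.02 m).
It fails at once if the cup or the bottle is shifted more than 20 mm (distance of any of cup, cleaner from where it was at the start of the episode above 0.02 m).
It also fails if it takes over 43 s, if anything falls off the work surface, if the arm or the gripper's body presses on something with over 40 N, if the wrist force passes 120 N, or if a joint passes its speed limit or range.

## Working session

There is one attempt and no reset: what is moved stays moved. The work goes in short steps, each a Python script; the robot and the scene stay as the last script left them, time stands still between calls to the robot, and variables do not carry over. Pictures are saved under pics/ and viewed, at most 10 in all, crops included, and the job is handed in when it is done.

```bash
ls; mkdir -p pics
python3 - <<'E'
from rig import ctrl, capture
import cv2,numpy as np,pickle
d={}
for n in ("scene","top"):
    c=capture(n); d[n]=c; cv2.imwrite(f"pics/{n}0.png",c["pixels"][:,:,::-1])
    print(n,c["mtx"].round(1).tolist(),c["pose"].round(3).tolist())
pickle.dump(d,open("d0.pkl","wb"))
print(ctrl.current_time_s(),ctrl.current_eef_rot(),ctrl.hold_point_z)
E
```

```text
pics
scene [[385.0, 0.0, 319.2], [0.0, 385.0, 199.1], [0.0, 0.0, 1.0]] [[-0.607, 0.627, -0.488, 0.996], [0.795, 0.484, -0.367, 0.314], [0.006, -0.611, -0.792, 0.983], [0.0, 0.0, 0.0, 1.0]]
top [[454.3, 0.0, 320.3], [0.0, 454.3, 200.3], [0.0, 0.0, 1.0]] [[0.007, -0.993, 0.121, 0.373], [-1.0, -0.008, -0.003, -0.036], [0.004, -0.121, -0.993, 1.35], [0.0, 0.0, 0.0, 1.0]]
0.1 [-3.91253067e-01 -3.11691749e+00  2.57913339e-03] 0.0187
```

View pics/scene0.png

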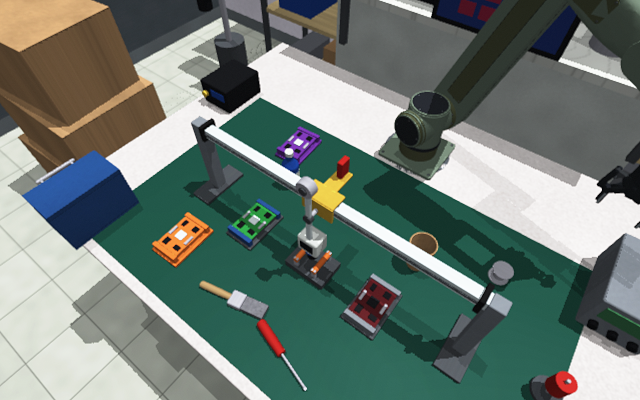

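View pics/top0.png

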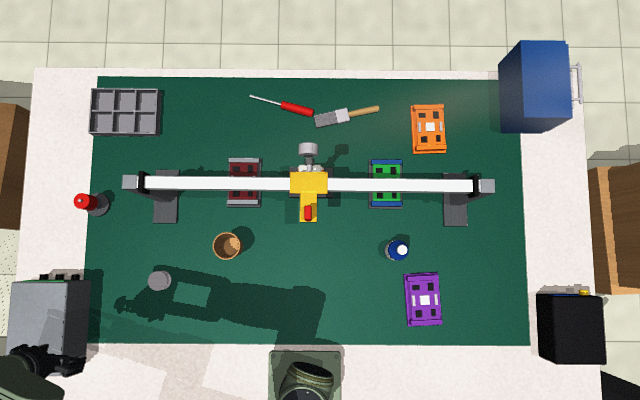

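Scene view: handle (343,165), green board in blue jaws (254,222), parking block (313,265). Top view: handle (308,212), green board (386,183), dark red spare (244,182). Look-alikes: the orange board (428,128) and purple board (423,299) are off the rail, and the red/grey board is the spare. The green one under the rail with blue jaws fits the description. I'll enlarge to confirm it.

Run:
```python
import cv2,numpy as np
t=cv2.imread("pics/top0.png"); s=cv2.imread("pics/scene0.png")
cv2.imwrite("pics/ct.png",cv2.resize(t[135:235,285:415],None,fx=6,fy=6,interpolation=cv2.INTER_CUBIC))
cv2.imwrite("pics/cs.png",cv2.resize(s[145:285,215:365],None,fx=4.2667,fy=4.2667,interpolation=cv2.INTER_CUBIC)[:600])
```

```text
(no output)
```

View pics/ct.png

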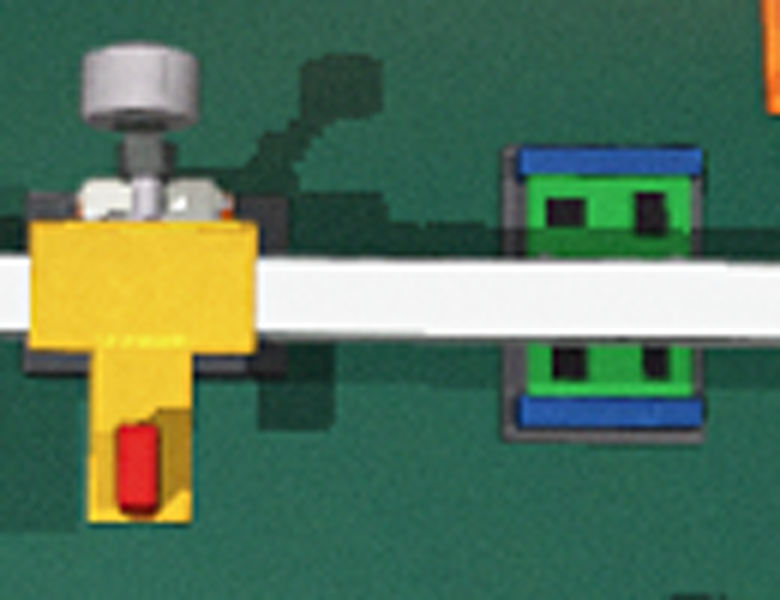

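View pics/cs.png

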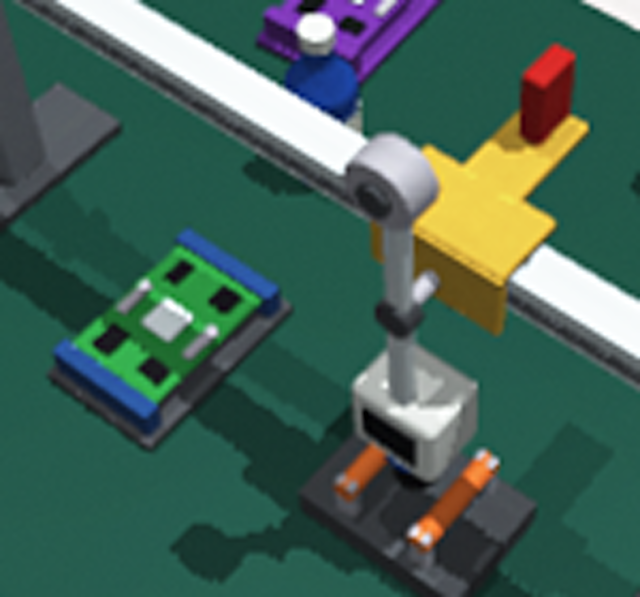

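The crops confirm the green board between blue jaws. Its silver chip is at crop (167,320), which is scene (254.1,220). The red handle is upright and the view of it is clear.

```bash
cat > util.py <<'E'
import numpy as np, cv2
def ray(c,u,v):
    d=np.linalg.inv(c["mtx"])@[u,v,1]; return c["pose"][:3,3],c["pose"][:3,:3]@d
def atz(c,u,v,z):
    o,d=ray(c,u,v); return o+d*(z-o[2])/d[2]
def cloud(c):
    v,u=np.mgrid[:400,:640]; z=c["z_map"]; K=c["mtx"]
    P=np.stack([(u-K[0,2])*z/K[0,0],(v-K[1,2])*z/K[1,1],z],-1)
    return P@c["pose"][:3,:3].T+c["pose"][:3,3]
def tri(c1,p1,c2,p2):
    o1,d1=ray(c1,*p1);o2,d2=ray(c2,*p2)
    t=np.linalg.lstsq(np.stack([d1,-d2],1),o2-o1,rcond=None)[0]
    a,b=o1+d1*t[0],o2+d2*t[1]; return (a+b)/2,np.linalg.norm(a-b)
E
python3 - <<'E'
import pickle,numpy as np,cv2
from util import *
np.set_printoptions(precision=4,suppress=True)
d=pickle.load(open("d0.pkl","rb")); S,T=d["scene"],d["top"]
print("handle top tri",tri(S,(343.7,160.7),T,(307.8,212.8)))
print("board tri",tri(S,(254.1,220.),T,(386.5,182.9)))
for n,c in d.items():
    P=cloud(c); R,G,B=[c["pixels"][...,i].astype(int) for i in range(3)]
    m=(R>120)&(G<60)&(B<60)&(P[...,2]>.27)&(P[...,2]<.36)&(abs(P[...,0]-.45)<.2)
    Q=P[m]; print(n,"handle",len(Q),Q.min(0),Q.max(0)); q=Q[Q[:,2]>.330]; print(" top",len(q),(q.min(0)+q.max(0))/2,q.mean(0))
    m=(R>180)&(G>180)&(B>180)&(P[...,2]>.262)&(P[...,2]<.282)
    Q=P[m]; Q=Q[abs(Q[:,1])<.34]; v=cv2.fitLine(Q.astype(np.float32),cv2.DIST_L1,0,.01,.01).ravel(); print(" beam",len(Q),v, "z",np.median(Q[:,2]))
    m=(B>100)&(R<60)&(G<120)&(P[...,2]>.025)&(P[...,2]<.045); Q=P[m]; Q=Q[(abs(Q[:,0]-.5)<.2)]
    r=cv2.minAreaRect(Q[:,:2].astype(np.float32)); print(" jaws",len(Q),r)
    m=(R>200)&(G>150)&(B<90)&(P[...,2]>.26)&(P[...,2]<.31);Q=P[m];print(" yellow",Q.min(0),Q.max(0),np.median(Q[:,2]))
u,v=254,220
print("chip scene depth",cloud(S)[v,u], atz(S,254.1,220.,.033))
E
```

```text
handle top tri (array([ 0.4688, -0.0119,  0.3304]), np.float64(0.0001668038157507501))
board tri (array([ 0.5879, -0.2362,  0.0259]), np.float64(0.0005352497004623639))
scene handle 62 [ 0.4557 -0.0185  0.3324] [ 0.4864 -0.004   0.3373]
 top 62 [ 0.471  -0.0113  0.3348] [ 0.4716 -0.0112  0.3347]
 beam 2503 [0.0007 1.     0.0001 0.5467 0.0192 0.271 ] z 0.27087292267116714
 jaws 213 ((0.486522376537323, -0.24306128919124603), (0.350101500749588, 0.09974810481071472), 5.264946460723877)
 yellow [ 0.4535 -0.0552  0.2784] [0.5733 0.0322 0.2868] 0.28270302092409066
top handle 82 [ 0.4542 -0.0172  0.3311] [ 0.484  -0.0056  0.3408]
 top 82 [ 0.4691 -0.0114  0.336 ] [ 0.4693 -0.0113  0.3359]
 beam 2924 [-0.0005  1.      0.0002  0.5446  0.0217  0.2722] z 0.27205711900777385
 jaws 261 ((0.5883402228355408, -0.2351476550102234), (0.08692245185375214, 0.13534985482692719), 89.90389251708984)
 yellow [ 0.4535 -0.0556  0.2769] [0.5723 0.0327 0.2899] 0.28414119872687316
chip scene depth [ 0.5906 -0.2334  0.0317] [ 0.591  -0.2324  0.033 ]
```

```bash
cat >> util.py <<'E'
def slope(c,yc):
    "scope inclination from the depth picture: y-z slope of the bar with disc and head, in front of the beam"
    P=cloud(c)[c["z_map"]>0]
    Q=P[(abs(P[:,0]-.61)<.04)&(abs(P[:,1]-yc)<.17)&(P[:,2]>.1)&(P[:,2]<.40)]
    f=np.polyfit(Q[:,2],Q[:,1],1); return -np.arctan(f[0]), np.polyval(f,.25), len(Q)
E
python3 - <<'E'
from rig import ctrl, capture
import pickle
from util import *
from scipy.spatial.transform import Rotation as R
np.set_printoptions(precision=4,suppress=True)
d=pickle.load(open("d0.pkl","rb")); print("base slope",slope(d["scene"],-.011))
w=capture("wrist"); Rt=R.from_rotvec(ctrl.current_eef_rot()).as_matrix()
print("wrist cam in world rel tcp",w["pose"][:3,3]-ctrl.current_position(),"tool y",Rt[:,1],"in tool",Rt.T@(w["pose"][:3,3]-ctrl.current_position()))
ori=[0,np.pi,0]
t=ctrl.current_time_s; a=t()
ctrl.move_l([.16,.5,.40],velocity=.25); print(t()-a,"expected",np.linalg.norm([.018,.057,.169])/.25); a=t()
ctrl.move_ptp([.470,.040,.40],ori); print(t()-a,ctrl.current_position(),ctrl.current_q()); a=t()
ctrl.move_l([.470,-.0113,.40],velocity=.3); print("short",t()-a,.0513/.3, ctrl.current_position(),ctrl.current_joint_velocities())
c=capture("scene"); print(slope(c,-.011)); cv2.imwrite("pics/above.png",c["pixels"][...,::-1])
E
```

```text
base slope (np.float64(0.02127103434807853), np.float64(-0.0042545630652386646), 1534)
wrist cam in world rel tcp [-0.0719  0.0181  0.1427] tool y [ 0.2472  0.969  -0.0014] in tool [ 0.0742 -0.0005 -0.1427]
0.8666999999999999 expected 0.7170383532280543
2.0 [0.47   0.0407 0.3999] [ 0.0617  0.0915  1.4463  0.0003  1.604  -1.5101]
short 0.32499999999999973 0.171 [ 0.4701 -0.0113  0.3999] [ 0.0256 -0.0023 -0.0004  0.0101  0.0041  0.0053]
(np.float64(0.020716269420927864), np.float64(-0.004273212677929), 1531)
```

```bash
cat >> util.py <<'E'
def watch(ctrl,capture,n,gap,yc):
    out=[]
    for _ in range(n):
        t=ctrl.current_time_s(); s=slope(capture("scene"),yc); out.append((t,s[0]-.021,s[2])); 
        if gap: ctrl.dwell(gap)
    return np.array(out)
from scipy.optimize import least_squares
def fit(D,w=None):
    "theta = a cos w(t-t0)+ b sin w(t-t0) + c ; t0 = D[0,0]"
    t=D[:,0]-D[0,0]
    def lin(w):
        M=np.stack([np.cos(w*t),np.sin(w*t),np.ones_like(t)],1); p=np.linalg.lstsq(M,D[:,1],rcond=None)[0]; return p,M@p-D[:,1]
    if w is None:
        ws=np.linspace(3.6,5.9,60); w0=min(ws,key=lambda w:(lin(w)[1]**2).sum())
        w=least_squares(lambda x:lin(x[0])[1],[w0],loss="soft_l1",f_scale=.02).x[0]
    p,r=lin(w); return w,p,np.std(r)
E
python3 - <<'E'
from rig import ctrl, capture
from util import *
np.set_printoptions(precision=3,suppress=True)
ctrl.move_l([.470,-.0113,.300],velocity=.12)
ctrl.gripper_to(.010,force=60)
print(ctrl.current_time_s(),ctrl.current_gripper_width(),ctrl.current_gripper_force(),ctrl.current_contact_force())
assert ctrl.current_gripper_width()>.012
ctrl.move_l([.470,-.0113-.16,.300],velocity=.08)
print(ctrl.current_time_s(),ctrl.current_position(),ctrl.current_contact_force(),ctrl.current_gripper_width())
D=watch(ctrl,capture,36,.04,-.1713); np.save("D1.npy",D)
print(D.T); print(fit(D)); 
c=capture("scene"); cv2.imwrite("pics/out.png",c["pixels"][...,::-1]); print(ctrl.current_time_s())
E
```

```text
5.0083 0.014966248683951265 58.9678680896759 [-0.156 -0.385  1.428]
7.1583 [ 0.469 -0.173  0.3  ] [-2.034  1.373  6.182] 0.015515269424790408
[[   7.158    7.25     7.342    7.433    7.525    7.617    7.708    7.8
     7.892    7.983    8.075    8.167    8.258    8.35     8.442    8.533
     8.625    8.717    8.808    8.9      8.992    9.083    9.175    9.267
     9.358    9.45     9.542    9.633    9.725    9.817    9.908   10.
    10.092   10.183   10.275   10.367]
 [  -0.163   -0.021    0.122    0.247    0.337    0.382    0.373    0.316
     0.213    0.081   -0.061   -0.193   -0.297   -0.357   -0.369   -0.327
    -0.24    -0.116    0.021    0.154    0.269    0.344    0.373    0.35
     0.28     0.171    0.038   -0.097   -0.218   -0.308   -0.355   -0.35
    -0.295   -0.198   -0.076    0.06 ]
 [1314.    1392.    1489.    1562.    1619.    1651.    1638.    1612.
  1546.    1460.    1373.    1296.    1240.    1212.    1212.    1232.
  1268.    1330.    1425.    1511.    1592.    1619.    1632.    1618.
  1578.    1519.    1432.    1341.    1279.    1237.    1217.    1218.
  1247.    1296.    1352.    1451.   ]]
(np.float64(4.10403687060521), array([-0.161,  0.336,  0.006]), np.float64(0.0046702924369968245))
10.5083
```

View pics/out.png

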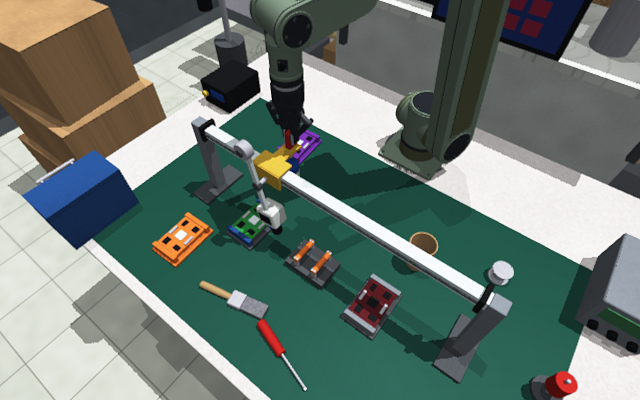

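The camera is out and the parking block looks unmoved. It swings ±0.37 rad at w≈4.10 rad/s. Next comes a two-step cancelling move, timed by simulation, that also covers the remaining 63 mm.

```bash
cat > damp.py <<'E'
"usage: damp.py target_y nframes lag : observe swing, plan two shaped moves ending on target_y, run, observe"
import sys
from rig import ctrl, capture
from util import *
from scipy.integrate import solve_ivp
np.set_printoptions(precision=3,suppress=True)
yt,n,lag,first=float(sys.argv[1]),int(sys.argv[2]),float(sys.argv[3]),sys.argv[4]
y0=float(open("ycmd").read()); T=.45
D=watch(ctrl,capture,n,.04,y0)
old=np.load(first); w,_,_=fit(np.vstack([old,D])) if first=="D1.npy" else (float(open("w").read()),0,0)
_,p,r=fit(D,w); A=np.hypot(*p[:2]); w0=w*(1+A*A/16)
if first=="D1.npy": open("w","w").write(str(w0))
print("w",w,"A",A,"c",p[2],"res",r)
ts=ctrl.current_time_s(); ph=w*(ts-D[0,0])
s0=[p[0]*np.cos(ph)+p[1]*np.sin(ph), w*(-p[0]*np.sin(ph)+p[1]*np.cos(ph))]
acc=lambda d,t:np.where((t>0)&(t<T),d/T**2*(60*(t/T)-180*(t/T)**2+120*(t/T)**3),0)
def end(q):
    d1,t1,dt=q; d2=yt-y0-d1; t2=t1+dt
    f=lambda t,s:[s[1],-w0**2*np.sin(s[0])-w0**2/9.81*np.cos(s[0])*(acc(d1,t-t1-lag)+acc(d2,t-t2-lag))]
    return solve_ivp(f,[0,t2+T+lag],s0,max_step=.02,rtol=1e-6)
h=np.pi/w; L=9.81/w0**2; R=yt-y0; best=None
# moves must follow the swing: negative move at negative extreme, positive move half a period later
for sgn in (-1,1):
    te=((np.arctan2(p[1],p[0])+(np.pi if sgn<0 else 0)-ph)%(2*np.pi))/w
    t1=te-T/2-lag; t1+=0 if t1>.1 else 2*h
    g=[(sgn*A*L+R)/2,t1,h]
    q=least_squares(lambda q:end(q).y[:,-1]*[1,1/w0],g,x_scale=[.1,.1,.1],bounds=([-.17,.05,.62],[.17,3.5,1.1])) if True else 0
    e=end(q.x); k=(np.hypot(*q.fun)>.01, abs(q.x[0])+abs(R-q.x[0]) if sgn else 0)
    print(sgn,q.x,"d2",R-q.x[0],"resid",np.hypot(*q.fun),"maxang",abs(e.y[0]).max())
    if y0+q.x[0]>-.31 and (best is None or k<best[0]): best=(k,q.x)
d1,t1,dt=best[1]; assert not best[0][0]
ctrl.dwell(ts+t1-ctrl.current_time_s()); a=ctrl.current_time_s()
ctrl.move_l([.470,y0+d1,.300],velocity=abs(d1)/T); b=ctrl.current_time_s()
ctrl.dwell(max(0,ts+t1+dt-b)); c=ctrl.current_time_s()
ctrl.move_l([.470,yt,.300],velocity=max(abs(yt-y0-d1)/T,.002))
open("ycmd","w").write(str(yt))
print("start err",a-ts-t1,"dur",b-a,"2nd err",c-ts-t1-dt,"pos",ctrl.current_position())
D=watch(ctrl,capture,n,.04,yt); np.save("D2.npy",D); w_,p,r=fit(D,w0); print("after A",np.hypot(*p[:2]),"c",p[2],"res",r,"t",ctrl.current_time_s(), "w",w0)
cap=capture("scene"); cv2.imwrite(f"pics/s{ctrl.current_time_s():.0f}.png",cap["pixels"][...,::-1])
print("pivot-height y from depth",slope(cap,yt), "phase rel. last move",D[0,0]-c, p)
E
echo -.1713 > ycmd; python3 damp.py -.2343 18 .02 D1.npy
```

```text
w 4.102650025030444 A 0.3542445948745019 c 0.005957314626065119 res 0.0021839350019946468
-1 [-0.14   0.606  0.767] d2 0.07675401364514112 resid 0.0053935810252212 maxang 0.35417959735209226
1 [0.077 1.378 0.766] d2 -0.13982828519911222 resid 0.008574933919592714 maxang 0.35418265863555687
start err -0.0030182787438874925 dur 0.5999999999999996 2nd err -0.002020577519927791 pos [ 0.469 -0.238  0.3  ]
after A 0.037536312933292286 c 0.006926177335058277 res 0.0009398088043008249 t 16.55 w 4.1348274253366615
pivot-height y from depth (np.float64(-0.002408445989617943), np.float64(-0.2280771992142332), 1357) phase rel. last move 0.5999999999999996 [-0.014 -0.035  0.007]
```

```bash
python3 -c "
from rig import ctrl;print(ctrl.current_position(),ctrl.current_contact_force(),ctrl.current_time_s())"
python3 damp.py -.2343 18 .02 D2.npy
python3 - <<'E'
from rig import ctrl
import cv2,glob,os
f=max(glob.glob("pics/s*.png"),key=os.path.getmtime);s=cv2.imread(f);print(f,ctrl.current_position(),ctrl.current_contact_force())
cv2.imwrite("pics/n1.png",cv2.resize(s[170:260,200:310],None,fx=6.5,fy=6.5,interpolation=cv2.INTER_CUBIC))
E
```

```text
[ 0.46927955 -0.23713276  0.30026759] [-2.064483   -2.57847504  5.14229287] 16.6
w 4.1348274253366615 A 0.03600574249507269 c 0.007082171674441849 res 0.00044876618436237895
-1 [-0.011  1.248  0.76 ] d2 0.010992522332698571 resid 2.7188161069475786e-08 maxang 0.03599321334762888
1 [0.011 0.489 0.76 ] d2 -0.01099601196413462 resid 2.013753218989479e-08 maxang 0.03579515076142425
start err 0.0016044969957040855 dur 0.6000000000000014 2nd err 0.00011563115404999991 pos [ 0.469 -0.237  0.3  ]
after A 0.0023722858544001062 c 0.007701911295697834 res 0.0005320761398887784 t 22.5083 w 4.135162453215653
pivot-height y from depth (np.float64(0.028782025567993814), np.float64(-0.22734014530462054), 1377) phase rel. last move 0.6000000000000014 [-0.001  0.002  0.008]
pics/s23.png [ 0.46927832 -0.23659322  0.3002548 ] [-1.47973917 -0.41450068  6.15714854]
```

View pics/n1.png

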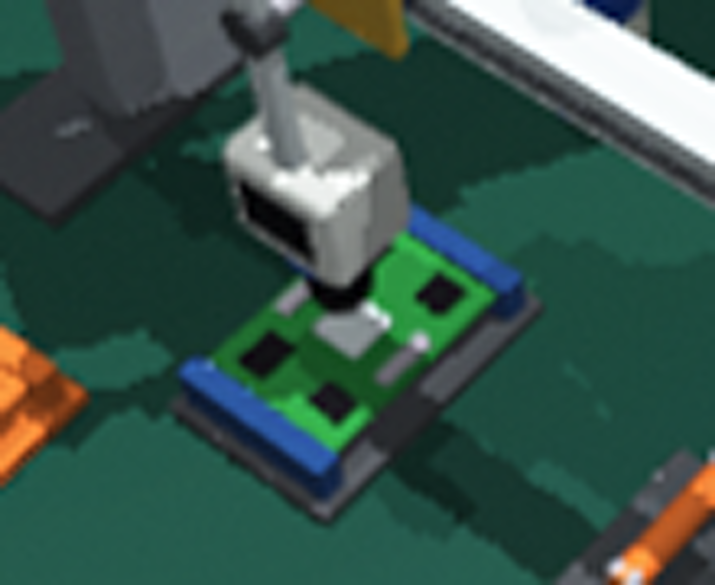

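The swing is down to 2 mrad. The nose tip sits over the chip at crop (340,305), chip visible at (350,330). I'll check the offset, hold, release and verify.

Run:
```python
from rig import ctrl, capture
from util import *
np.set_printoptions(precision=4,suppress=True)
c=capture("scene"); M=np.linalg.inv(c["pose"])
def pr(p): q=c["mtx"]@(M@[*p,1])[:3]; return q[:2]/q[2]
th=np.linspace(0,2*np.pi,60)
o=np.array([pr((.59+.015*np.cos(a),-.2345+.015*np.sin(a),.05)) for a in th])
print("predicted nose bottom rim if on chip: cols",o[:,0].min(),o[:,0].max(),"lowest row",o[:,1].max())
P=cloud(c); m=(c["pixels"].max(-1)<60)&(abs(P[...,0]-.59)<.03)&(abs(P[...,1]+.234)<.04)&(P[...,2]>.047)&(P[...,2]<.075)
v,u=np.nonzero(m); print("seen nose px cols",u.min(),u.max(),"rows",v.min(),v.max(),"y range",P[m][:,1].min(),P[m][:,1].max())
ctrl.dwell(3.2)
ctrl.gripper_to(.05); print("released",ctrl.current_time_s(),ctrl.current_position())
ctrl.move_l([.469,-.2365,.40],velocity=.12)
D=watch(ctrl,capture,16,.05,-.2343); _,p,r=fit(D,4.135); print("A",np.hypot(*p[:2]),p,ctrl.current_time_s())
c=capture("scene"); print(slope(c,-.2343),ctrl.current_contact_force())
P=cloud(c); h=P[(c["pixels"][...,0]>120)&(c["pixels"][...,1]<60)&(c["pixels"][...,2]<60)&(P[...,2]>.33)&(P[...,2]<.345)&(abs(P[...,0]-.47)<.05)]; print("handle",len(h),h.mean(0))
cv2.imwrite("pics/fin.png",cv2.resize(c["pixels"][120:290,190:380,::-1],None,fx=3.4,fy=3.4,interpolation=cv2.INTER_CUBIC))
```

```text
predicted nose bottom rim if on chip: cols 247.97705203123923 258.1822099926777 lowest row 220.34736681334866
seen nose px cols 248 256 rows 214 217 y range -0.23785652568200638 -0.21997805027874756
released 26.2333 [ 0.4699 -0.2346  0.2996]
A 0.0018516955128362743 [0.0014 0.0012 0.0077] 28.8167
(np.float64(0.030129502429016988), np.float64(-0.22738670747510387), 1380) [ 0.051  -0.0733 -0.5171]
handle 6 [ 0.4615 -0.2392  0.3347]
```

View pics/fin.png

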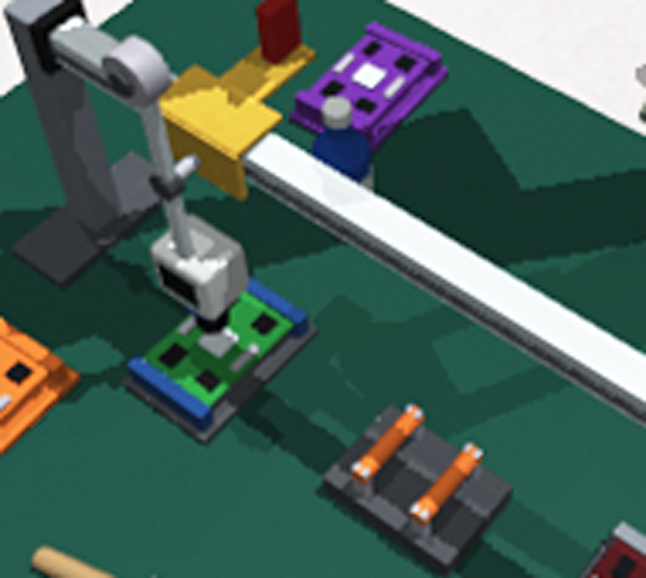

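The final view shows the handle released, the camera hanging still with its nose over the silver chip, and the block and bottle in place.

```bash
python3 -c "
from rig import ctrl;print(ctrl.job_done(),ctrl.current_time_s())"
```

```text
the job is handed in; nothing more can be done
the job is handed in; nothing more can be done
```

I handed the job in at about 29 s of the 43 s allowed: the camera hangs still (swing about 2 mrad) with its nose over the silver chip, by my measurement within about 5 mm, and the handle is released; the judge's verdict was not shown to me.

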